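# Balance the centrifuge rotor

## Robot

A 6-joint arm with a two-finger parallel gripper is mounted at the origin on a cart in front of the work surface, level with it; the furniture and walls round the work are solid. World frame = base frame: x ahead of the robot, y to its left, z up, the work surface at z = 0. Lengths are in m, angles in rad, forces in N, time in s.
With the tool pointing down it reaches from about 0.35 to 0.975 m from the base axis. Payload 4.9 kg.
Tool frame: the origin (TCP) lies on the centre line of the jaws, within the pads' length; the fingertips stand manip.tip_reach ahead of it and the grasp point (between the pads) is the TCP (manip.tip_reach is the distance from the TCP to the fingertips, in m); z points along the fingers, y is the line along which they close (so a half turn about z gives the same grasp; the last joint's range is limited). The gripper opens to 85 mm and grips with 20 to 120 N. Pads are 22 mm wide; open, the fingers measure 114 mm over their backs; the gripper's body (76 mm by 85 mm) begins 54 mm behind the grasp point. The pads swing forward as they close: fully open they stand 13 mm farther back than shut.
Start: joints at [-1.316, 0.053, 1.613, -0, 1.476, -0.119], TCP at [0.228, -0.582, 0.25] pointing down, gripper open.
Joint ranges: [-3.01, 3.01], [-1.01, 2.22], [0.06, 2.58], [-1.02, 4.17], [0.09, 2.62], [-3.14, 3.14]. Speed limits (rad/s): [2.57, 2.57, 3.14, 3.14, 3.14, 3.14].

## Interface

Orientations are given as a unit quaternion [w, x, y, z].
In Python, from plant import manip gives the robot as it stands. The module is installed in compiled form; this text tells all that it offers.
- The arm moves only by the tool move_arm, never from a script. Its argument "rows" is a list of rows, each a list of 7 numbers: the shift along the tool's x, y, z in cm, then the turn, a rotation vector about the tool's x, y, z in degrees, then the opening, from -1 (shut) to 1 (fully open). In form: [[tx, ty, tz, ax, ay, az, jaw], ...]. A call has 1 to 20 rows; each row shifts and turns the commanded pose from where the row before left it, along the tool's axes as they then stand; what a row does not reach is not made up. A row lasts 1/12 s, in which the tool goes at most 41.7 mm and 7.16 degrees, less where a joint would pass 70% of its speed; a pose out of reach is approached as far as the arm can. A call is refused whole if a number of a shift passes 4.17 or a number of a turn 7.16, either way. A call with a gripper value outside its range is refused whole. The fingers move at their own pace and stop on an object; the grip force is fixed at half the most. Time passes only in rows, so rows that do not move let the fingers close. It gives the time, the measured TCP pose, the force, the opening and the grip force at its end, in the units of the state.
- manip.state(): the state, without advancing time (a new reading comes with each control period).
- manip.grab_frame(name): name is "side" or "top"; returns a dict with "img" (480x640x3 uint8, blue, green, red), "mtx" (3x3 intrinsics, pixels), "R" (3x3) and "t" (3): a world point X has camera coordinates R X + t. Camera axes: x right, y down, z forward; pixel columns grow to the right and rows downward; lengths in m; the calibration is good to about 2 mm. A picture is of the moment at which its call begins. There is no depth.
- manip.job_done(): hands the job in; it is judged then, once.
The state is a dict: "time": time; "joint_pos": joint angles; "joint_vel": joint speeds; "joint_efforts": joint torques, N m; "tool_pos": TCP position; "tool_rot": TCP orientation; "contact_force": force on the tool from outside, world axes, zero at the start; "ft_torque": the same for the moment, N m; "gripper_width": opening from 0.0 (shut) to 1.0 (fully open); "grasp_force": force on a finger pad.
Only numpy, scipy, OpenCV 4.12 (cv2) and the standard library are available. Lean on these libraries where they do the work, as an engineer would, in place of code of your own. Each camera call takes 0.05 s, during which the arm holds its last target. There are 200 camera calls.

## Task

The swing-out rotor on the bench has been loaded out of balance. Before the run each tube must face its like across the hub: rearrange the tubes so that the two tall ones sit opposite each other and the two short ones sit opposite each other, all four right down in their buckets, and the odd tube with the narrow cap ends upright in the rack. Use the free places of the rack as you need them, do not let a tube fall over, and leave the bottle and the beaker where they stand.

Things in the scene. Friction and masses are not known exactly. Their poses are not given: they have to be found in the camera images.
- rotor: Aluminium four-bucket swing-out rotor on a dark stand, fixed, 216 mm across, left or right of the middle. Origin under its centre on the bench, z up. Buckets at (+-85,0) and (0,+-85) mm in its frame: mouths 66 mm high, 34 mm wide, 32 inside, cone below; a seated tube's lower end is 22 mm up. Arms between them 57 mm, hub knob 77 mm high. Starts with two tall side by side, one short, one odd.
- rack: White foam block rack, fixed, 200 x 70 x 45 mm, at any yaw, on the other side of the middle from the rotor. Origin at the centre of its underside, x along its long side. Three round holes, 35 mm wide with a chamfer, at x = -62, 0, +62 mm; hole floor 8 mm above the bench. At the start one end hole holds a short tube, the other two are empty.
- tall_1: Tall tube: 50 ml conical screw-cap tube standing upright, 118 mm high; body 28 mm in diameter with a conical lower end, flat cap 34 mm in diameter over the top 12 mm. Origin at the centre of its lower tip, z up along the tube. 55 g; grip it by the cap or just below from above.
- tall_2: The other tall tube, the same as tall_1.
- short_1: Short tube: 25 ml conical screw-cap tube, 88 mm high; body 29 mm in diameter with a conical lower end, wide ribbed white cap 40 mm in diameter over the top 15 mm. Origin at the centre of its lower tip, z up along the tube. 35 g. It starts in the rotor.
- short_2: The other short tube, the same as short_1; it starts in an end hole of the rack.
- narrow_cap: The odd tube: clear round-bottomed tube, 109 mm high; body 29 mm in diameter, a shoulder 80 mm up, and a narrow ribbed white cap only 24 mm in diameter over the top 21 mm. Origin at the centre of its lower end, z up along the tube. 45 g. It starts in the rotor.
- bottle: White reagent bottle, 46 mm in diameter, 85 mm high, standing between rotor and rack. Origin at the centre of its underside. To be left alone.
- beaker: Small glass beaker, 45 mm in diameter, 59 mm high, standing between rotor and rack. Origin at the centre of its underside. To be left alone.

How it is judged:
By the outcome, as a careful person would: the job done as asked, in the order asked, and still so for the second after the job is handed in, with the robot touching nothing.
It also fails if it takes over 96 s, if anything falls off the work surface, if the arm or the gripper's body presses on something with over 40 N, if the wrist force passes 120 N, or if a joint passes its speed limit or range.

## Working session

There is one attempt and no reset: what is moved stays moved. The work goes in short steps, Python scripts to look and compute and a tool call to move; the robot and the scene stay as the last step left them, time stands still between calls to the robot, and variables do not carry over. Pictures are saved under pics/ and viewed, at most 14 in all, crops included, and the job is handed in when it is done.

Besides the shell and the picture viewer there is one more tool, called after "Request:" by a JSON object that holds its "op" and its "data". move_arm: Moves the arm, as the interface text tells. Its arguments: {"type":"object","properties":{"rows":{"type":"array","items":{"type":"array","items":{"type":"number"}}}},"required":["rows"]}

```bash
mkdir -p pics; python3 - <<'E'
from plant import manip
import cv2, numpy as np
np.set_printoptions(precision=4,suppress=True)
print(manip.state(), manip.tip_reach)
for n in ("side","top"):
    f=manip.grab_frame(n); cv2.imwrite(f"pics/{n}0.png",f["img"]); np.savez(f"{n}.npz",**{k:f[k] for k in("mtx","R","t")})
    print(n,f["mtx"],f["R"],f["t"],-f["R"].T@f["t"])
E
```

```text
{'time': 0.0, 'joint_pos': array([-1.316 ,  0.0534,  1.6143, -0.    ,  1.476 , -0.119 ]), 'joint_vel': array([-0.0006,  0.0006, -0.0011,  0.0004, -0.0003, -0.0018]), 'joint_efforts': array([ -0.002 , -39.3691, -37.0178,  -0.0002,   0.0072,  -0.    ]), 'tool_pos': array([ 0.2281, -0.5813,  0.2491]), 'tool_rot': array([-0.001 ,  0.9826,  0.1858, -0.0001]), 'contact_force': array([ 0.5812, -0.6284, -0.2415]), 'ft_torque': array([-0.0063, -0.0033,  0.009 ]), 'grasp_force': 0.0, 'gripper_width': 1.0055443289474932} 0.019
side [[479.3371   0.     318.5851]
 [  0.     479.3371 238.6416]
 [  0.       0.       1.    ]] [[-0.9176 -0.3974  0.0074]
 [-0.1757  0.3888 -0.9044]
 [ 0.3566 -0.8312 -0.4266]] [0.4797 0.1324 0.9679] [0.1183 0.9438 0.529 ]
top [[531.1026   0.     324.0571]
 [  0.     531.1026 237.7375]
 [  0.       0.       1.    ]] [[ 0.0245 -0.9996 -0.0119]
 [-0.9896 -0.0225 -0.1419]
 [ 0.1416  0.0152 -0.9898]] [-0.0333  0.5125  1.046 ] [ 0.3599 -0.0376  1.1077]
```

View pics/top0.png

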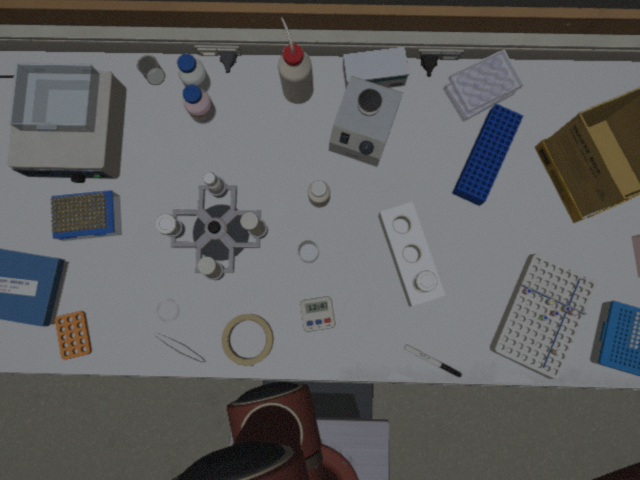

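View pics/side0.png

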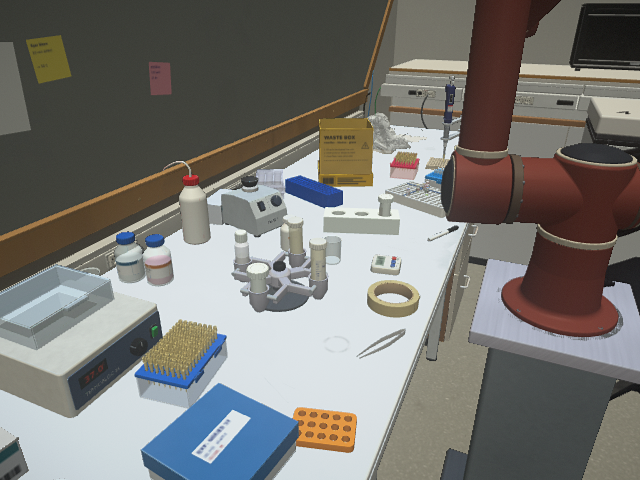

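The top view shows the rotor at about (215,228). Its narrow-cap tube is at (213,182), the short at (168,226), and the talls at (253,224) and (210,267). The rack is at (411,253) with the short in its lower hole. The side view confirms the tubes. I'll enlarge these areas.

```bash
python3 - <<'E'
import cv2
t=cv2.imread("pics/top0.png"); s=cv2.imread("pics/side0.png")
cv2.imwrite("pics/c_top.png",cv2.resize(t[165:285,145:275],None,fx=5,fy=5,interpolation=cv2.INTER_CUBIC)[:600])
cv2.imwrite("pics/c_rack.png",cv2.resize(t[170:310,295:455],None,fx=4,fy=4,interpolation=cv2.INTER_CUBIC))
cv2.imwrite("pics/c_side.png",cv2.resize(s[185:315,225:415],None,fx=4,fy=4,interpolation=cv2.INTER_CUBIC))
E
```

```text
(no output)
```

View pics/c_top.png

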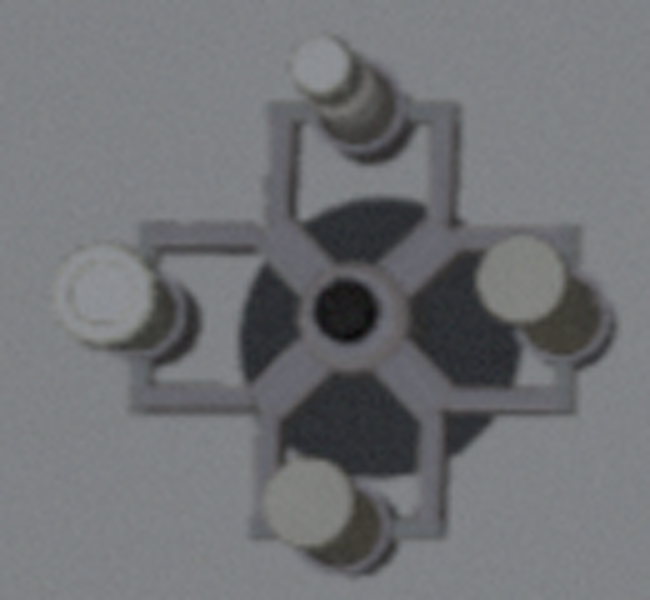

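View pics/c_rack.png

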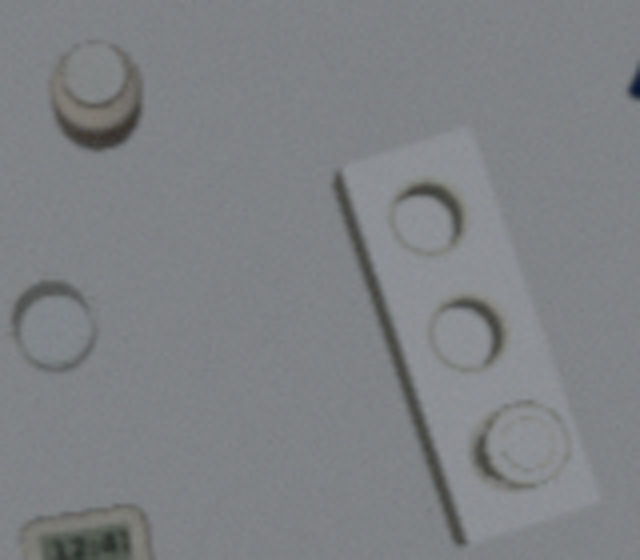

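View pics/c_side.png

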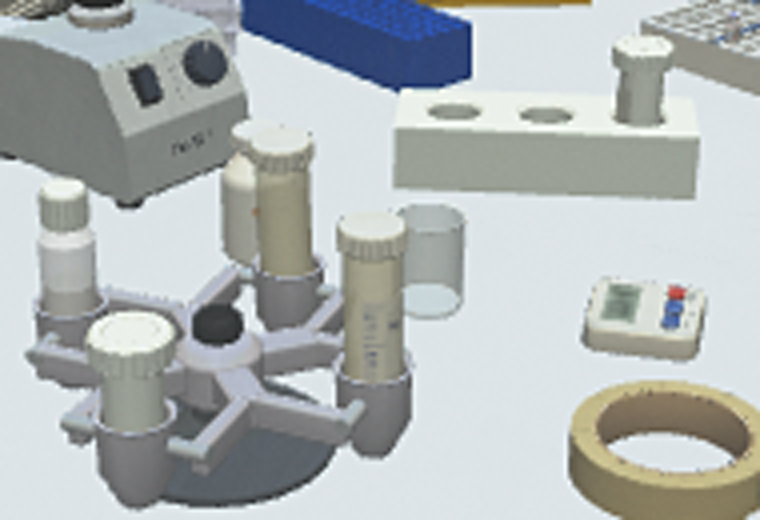

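```bash
cat > h.py <<'E'
import numpy as np, cv2
C={n:np.load(f"{n}.npz") for n in("side","top")}
P={n:c["mtx"]@np.c_[c["R"],c["t"]] for n,c in C.items()}
def tri(a,b):
    X=cv2.triangulatePoints(P["top"],P["side"],np.array(a,float),np.array(b,float))[:,0]; return X[:3]/X[3]
def proj(n,X): 
    p=P[n]@np.r_[X,1]; return p[:2]/p[2]
def atz(n,uv,z):
    c=C[n]; d=c["R"].T@np.linalg.inv(c["mtx"])@np.r_[uv,1]; o=-c["R"].T@c["t"]; return o+d*(z-o[2])/d[2]
E
python3 - <<'E'
from h import *
np.set_printoptions(precision=4,suppress=True)
T=lambda u,v:((u+.5)/5-.5+145,(v+.5)/5-.5+165)
K=lambda u,v:((u+.5)/4-.5+295,(v+.5)/4-.5+170)
S=lambda u,v:((u+.5)/4-.5+225,(v+.5)/4-.5+185)
D=dict(narrow=(T(322,67),S(65,190),.131),short=(T(105,293),S(128,333),.11),tallR=(T(520,280),S(277,142),.14),tallB=(T(308,502),S(373,223),.14),
hub=(T(347,308),S(218,315),.077),h1=(K(428,218),S(455,111),.045),h2=(K(467,333),S(546,114),.045),short2=(K(527,444),S(642,48),.096))
for k,(a,b,z) in D.items():
    X=tri(a,b); print(k,X,"reproj",proj("top",X)-a,"at z top",atz("top",a,z)[:2],"side",atz("side",b,z)[:2])
print("bottle",atz("top",K(97,73),.085),"beaker",atz("top",K(54,320),.059))
E
```

```text
narrow [0.6091 0.1985 0.128 ] reproj [0.1117 0.2669] at z top [0.6089 0.198 ] side [0.6047 0.2041]
short [0.5244 0.2824 0.1068] reproj [-0.0161 -0.0418] at z top [0.5238 0.2813] side [0.5215 0.2873]
tallR [0.5281 0.1184 0.1372] reproj [-0.0805 -0.2281] at z top [0.5272 0.1178] side [0.5258 0.1243]
tallB [0.4427 0.1919 0.1393] reproj [0.0596 0.1894] at z top [0.443  0.1919] side [0.4417 0.1933]
hub [0.5253 0.1962 0.074 ] reproj [0.0991 0.2768] at z top [0.5254 0.1957] side [0.5219 0.2012]
h1 [ 0.5431 -0.1782  0.0426] reproj [0.0966 0.3282] at z top [ 0.5434 -0.1777] side [ 0.5402 -0.1728]
h2 [ 0.485  -0.1979  0.0429] reproj [0.0618 0.2342] at z top [ 0.4852 -0.1975] side [ 0.4828 -0.193 ]
short2 [ 0.4272 -0.219   0.0916] reproj [-0.0067 -0.0285] at z top [ 0.4269 -0.2183] side [ 0.4242 -0.2074]
bottle [ 0.6053 -0.0093  0.085 ] beaker [0.4853 0.0096 0.059 ]
```

```bash
python3 - <<'E'
from h import *
T=lambda u,v:((u+.5)/5-.5+145,(v+.5)/5-.5+165)
for p in [(357,320)]: print(atz("top",T(*p),.057))
for q in [((140,223),(133,410)),((580,228),(575,410)),((250,535),(445,538)),((268,103),(460,103))]:
    a,b=[atz("top",T(*p),.057)[:2] for p in q]; print(a,b,np.degrees(np.arctan2(*(b-a)[::-1])))
c=np.array([.5255,.1965]);yaw=np.radians(1.7)
img=cv2.imread("pics/top0.png");k=5
big=cv2.resize(img[165:285,145:275],None,fx=k,fy=k,interpolation=cv2.INTER_CUBIC)
def circ(x,y,z,r,col):
    a=np.linspace(0,2*np.pi,60)
    pts=np.array([(proj("top",[x+r*np.cos(t),y+r*np.sin(t),z])-(145,165)+.5)*k-.5 for t in a])
    cv2.polylines(big,[np.round(pts*8).astype(int)],True,col,1,cv2.LINE_AA,3)
for i,(z,r) in enumerate([(.131,.012),(.11,.02),(.14,.017),(.14,.017)]):
    t=yaw+[0,np.pi/2,np.pi,-np.pi/2][i]; x,y=c+.085*np.array([np.cos(t),np.sin(t)]); print(i,x,y)
    circ(x,y,.066,.017,(0,255,0)); circ(x,y,z,r,(0,0,255))
circ(*c,.077,.006,(0,0,255))
cv2.imwrite("pics/ov.png",big)
E
```

```text
[0.52382105 0.1959764  0.057     ]
[0.56150926 0.28601794] [0.48535411 0.28386925] -178.3838494627024
[0.56339807 0.10783896] [0.48942461 0.10677108] -179.17293057984705
[0.4364405  0.23395989] [0.43707728 0.15629208] -89.53025754747496
[0.61228775 0.23702696] [0.61397472 0.15880177] -88.76456933350032
0 0.6104625881101476 0.19902163074723442
1 0.5229783692527655 0.2814625881101477
2 0.4405374118898523 0.1939783692527656
3 0.5280216307472344 0.11153741188985236
```

View pics/ov.png

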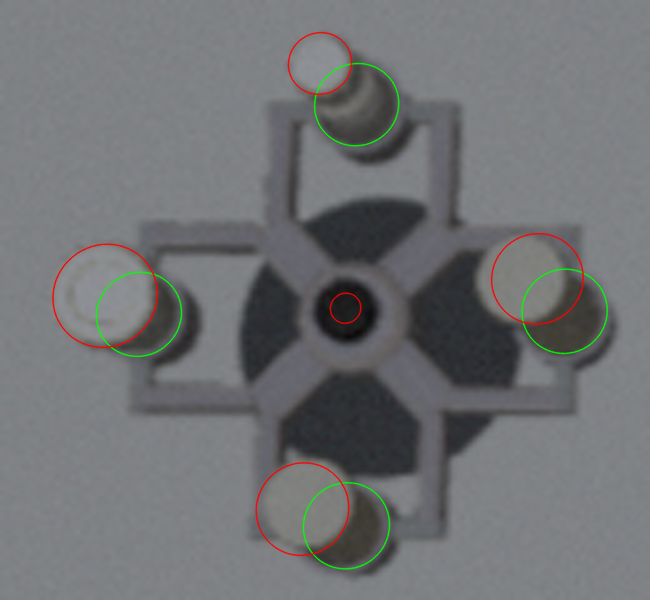

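The overlay fits the rotor at centre (0.5255, 0.1965) with a yaw of about 1.7°. The hub is right, and the red cap circles land within about 2 mm, except the right tall at (520,280). That one leans about 6 mm towards the hub, which the play in the bucket allows. My plan is narrow → far rack hole, right tall → the bucket that frees, and rack short → the right bucket.

Request:
{"op": "move_arm", "data": {"rows": [[0,0,-2,0,0,7.1,1],[0,0,-2,0,0,7.1,1],[0,0,0,0,0,7.1,1],[0,0,0,0,0,0,1]]}}

```text
time: 0.43
tool_pos: [0.2283, -0.5823, 0.2918]
tool_rot: [0.001, 1.0, 0.0, 0.0]
contact_force: [0.6, 0.2, -0.5]
gripper_width: 1.002
grasp_force: 0.0
```

Request:
{"op": "move_arm", "data": {"rows": [[1.8,-3.6,0,0,0,0,1],[1.8,-3.6,0,0,0,0,1],[1.8,-3.6,0,0,0,0,1],[1.8,-3.6,0,0,0,0,1],[1.8,-3.6,0,0,0,0,1],[1.8,-3.6,0,0,0,0,1],[1.8,-3.6,0,0,0,0,1],[1.8,-3.6,0,0,0,0,1],[1.8,-3.6,0,0,0,0,1],[1.8,-3.6,0,0,0,0,1],[1.8,-3.6,0,0,0,0,1],[1.8,-3.6,0,0,0,0,1],[1.8,-3.6,0,0,0,0,1],[1.8,-3.6,0,0,0,0,1],[1.8,-3.6,0,0,0,0,1],[1.8,-3.6,0,0,0,0,1],[1.8,-3.6,0,0,0,0,1],[1.8,-3.6,0,0,0,0,1],[1.8,-3.6,0,0,0,0,1],[1.8,-3.6,0,0,0,0,1]]}}

```text
time: 2.1
tool_pos: [0.5866, 0.141, 0.2887]
tool_rot: [0.0, 1.0, 0.003, -0.001]
contact_force: [0.2, 0.1, -0.0]
gripper_width: 0.996
grasp_force: 0.0
```

Request:
{"op": "move_arm", "data": {"rows": [[1.0,-3.0,0,0,0,0,1],[1.0,-3.0,0,0,0,0,1],[0,0,4,0,0,0,1],[0,0,4,0,0,0,1],[0,0,0,0,0,0,1],[0,0,0,0,0,0,1]]}}

```text
time: 2.6
tool_pos: [0.604, 0.1985, 0.2058]
tool_rot: [0.001, 1.0, 0.002, -0.004]
contact_force: [0.2, -0.7, 0.4]
gripper_width: 0.997
grasp_force: 0.0
```

Request:
{"op": "move_arm", "data": {"rows": [[0.4,0,2.5,0,0,0,1],[0,0,2.5,0,0,0,1],[0,0,2.5,0,0,0,1],[0,0,1.1,0,0,0,1],[0,0,0,0,0,0,1],[0,0,0,0,0,0,1]]}}

```text
time: 3.1
tool_pos: [0.6116, 0.1988, 0.1262]
tool_rot: [-0.0, 1.0, 0.001, 0.001]
contact_force: [-0.6, -0.4, 0.5]
gripper_width: 1.002
grasp_force: 0.0
```

```bash
python3 - <<'E'
from plant import manip
import cv2,numpy as np
s=manip.grab_frame("side")["img"][140:300,210:370];t=manip.grab_frame("top")["img"][120:280,145:305]
cv2.imwrite("pics/g1.png",np.hstack([cv2.resize(i,(400,400),interpolation=cv2.INTER_CUBIC) for i in(s,t)]))
E
```

```text
(no output)
```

View pics/g1.png

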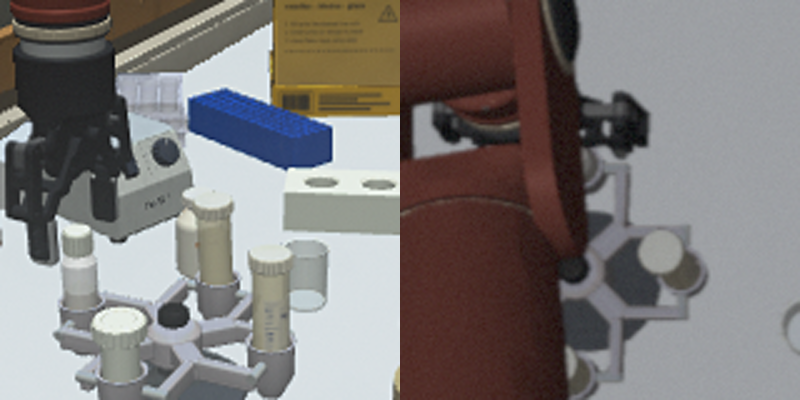

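The picture shows the open fingers either side of the narrow cap, with tips at about (40,255) and (105,215) and the cap at (75,235). I'll go down slightly and close.

Request:
{"op": "move_arm", "data": {"rows": [[0,0,0.2,0,0,0,1],[0,0,0,0,0,0,-1],[0,0,0,0,0,0,-1],[0,0,0,0,0,0,-1],[0,0,0,0,0,0,-1],[0,0,0,0,0,0,-1],[0,0,0,0,0,0,-1],[0,0,0,0,0,0,-1],[0,0,0,0,0,0,-1],[0,0,0,0,0,0,-1],[0,0,0,0,0,0,-1],[0,0,0,0,0,0,-1]]}}

```text
time: 4.2
tool_pos: [0.6108, 0.199, 0.1226]
tool_rot: [-0.0, 1.0, 0.001, 0.0]
contact_force: [-0.6, -1.2, 1.5]
gripper_width: 0.264
grasp_force: 56.6
```

Request:
{"op": "move_arm", "data": {"rows": [[0,0,-1.5,0,0,0,-1],[0,0,-2,0,0,0,-1],[0,0,-2.5,0,0,0,-1],[0,0,-2.5,0,0,0,-1],[0,0,-2.5,0,0,0,-1],[0,0,-2,0,0,0,-1],[0,0,0,0,0,0,-1]]}}

```text
time: 4.78
tool_pos: [0.6128, 0.1994, 0.2594]
tool_rot: [-0.001, 1.0, 0.001, 0.005]
contact_force: [0.7, -0.1, 1.4]
gripper_width: 0.258
grasp_force: 56.6
```

Request:
{"op": "move_arm", "data": {"rows": [[-0.4,2.0,0,0,0,0,-1],[-0.4,2.4,0,0,0,0,-1],[-0.4,2.4,0,0,0,0,-1],[-0.4,2.4,0,0,0,0,-1],[-0.4,2.4,0,0,0,0,-1],[-0.4,2.4,0,0,0,0,-1],[-0.4,2.4,0,0,0,0,-1],[-0.4,2.4,0,0,0,0,-1],[-0.4,2.4,0,0,0,0,-1],[-0.4,2.4,0,0,0,0,-1],[-0.4,2.4,0,0,0,0,-1],[-0.4,2.4,0,0,0,0,-1],[-0.4,2.4,0,0,0,0,-1],[-0.4,2.4,0,0,0,0,-1],[-0.4,2.4,0,0,0,0,-1],[-0.4,2.0,0,0,0,0,-1],[0,0,0,0,0,0,-1],[0,0,0,0,0,0,-1]]}}

```text
time: 6.28
tool_pos: [0.5466, -0.1777, 0.2513]
tool_rot: [-0.001, 1.0, 0.0, -0.001]
contact_force: [-0.7, -0.3, -0.1]
gripper_width: 0.261
grasp_force: 56.7
```

```bash
python3 - <<'E'
from plant import manip
import cv2,numpy as np
print(manip.state()["tool_pos"])
s=manip.grab_frame("side")["img"][60:260,260:460];t=manip.grab_frame("top")["img"][150:350,300:500]
cv2.imwrite("pics/g2.png",np.hstack([cv2.resize(i,(400,400),interpolation=cv2.INTER_CUBIC) for i in(s,t)]))
E
```

```text
[ 0.54664533 -0.17767964  0.25133889]
```

View pics/g2.png

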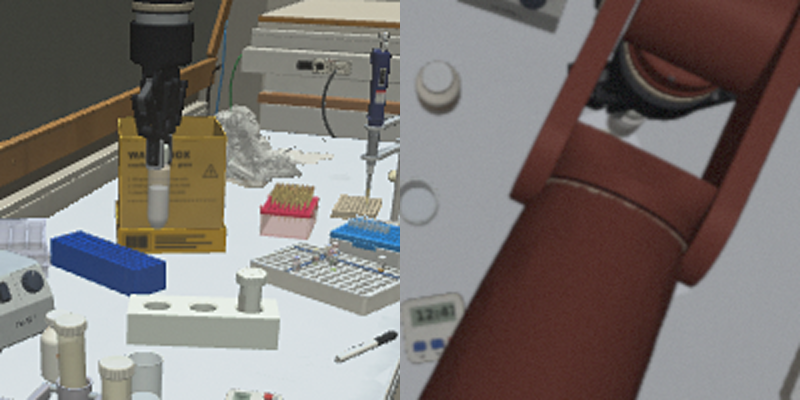

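```bash
python3 - <<'E'
from h import *
for h in ([.5434,-.1777],[.5431,-.1782]):
  for z in (.045,.151,.165): print(z,proj("side",[*h,z]))
print("tcp",proj("side",[.5466,-.1777,.2513]),"per cm x",proj("side",[.5534,-.1777,.151]),"y",proj("side",[.5434,-.1677,.151]))
E
```

```text
0.045 [337.91463092 211.55860647]
0.151 [338.91959445 173.66442446]
0.165 [339.05780875 168.45277474]
0.045 [338.08606435 211.51246461]
0.151 [339.09700313 173.6259988 ]
0.165 [339.23603784 168.41546178]
tcp [338.75025034 135.05756447] per cm x [335.33879609 173.17546396] y [337.51580132 174.73448883]
```

The tube hangs upright. Its tip is at side pixel (339,173), and the hole axis projects to (339,174), so they are aligned. I'll lower it.

Request:
{"op": "move_arm", "data": {"rows": [[-0.1,0,2,0,0,0,-1],[0,0,2.5,0,0,0,-1],[0,0,2.5,0,0,0,-1],[0,0,2,0,0,0,-1],[0,0,1,0,0,0,-1],[0,0,1,0,0,0,-1],[0,0,0,0,0,0,-1]]}}

```text
time: 6.97
tool_pos: [0.5456, -0.176, 0.1403]
tool_rot: [-0.001, 1.0, 0.002, -0.001]
contact_force: [-0.0, 0.8, -0.9]
gripper_width: 0.262
grasp_force: 56.6
```

Request:
{"op": "move_arm", "data": {"rows": [[0,0,0.6,0,0,0,-1],[0,0,0.6,0,0,0,-1],[0,0,0.6,0,0,0,-1],[0,0,0.6,0,0,0,-1],[0,0,0.3,0,0,0,-1],[0,0,0.1,0,0,0,-1],[0,0,0,0,0,0,-1]]}}

```text
time: 7.55
tool_pos: [0.5462, -0.1771, 0.1139]
tool_rot: [-0.0, 1.0, 0.001, -0.0]
contact_force: [-0.5, 0.5, -0.1]
gripper_width: 0.262
grasp_force: 56.7
```

Request:
{"op": "move_arm", "data": {"rows": [[0,0,0.2,0,0,0,-1],[0,0,0.2,0,0,0,-1],[0,0,0,0,0,0,-1],[0,0,0,0,0,0,-0.2],[0,0,0,0,0,0,0.2],[0,0,0,0,0,0,0.5],[0,0,0,0,0,0,0.5],[0,0,0,0,0,0,1],[0,0,0,0,0,0,1],[0,0,0,0,0,0,1]]}}

```text
time: 8.38
tool_pos: [0.5464, -0.1772, 0.1104]
tool_rot: [0.0, 1.0, 0.001, 0.0]
contact_force: [-0.0, 0.4, -0.4]
gripper_width: 1.002
grasp_force: 0.0
```

Request:
{"op": "move_arm", "data": {"rows": [[0,0,-2,0,0,0,1],[0,0,-3,0,0,0,1],[0,0,-3,0,0,0,1],[0,0,-3,0,0,0,1],[0,-2.7,0,0,0,0,1],[0,-2.7,0,0,0,0,1],[0,-2.7,0,0,0,0,1],[-0.2,-2.7,0,0,0,0,1],[-0.2,-2.7,0,0,0,0,1],[-0.2,-2.7,0,0,0,0,1],[-0.2,-2.7,0,0,0,0,1],[-0.2,-2.7,0,0,0,0,1],[-0.2,-2.7,0,0,0,0,1],[-0.2,-2.7,0,0,0,0,1],[-0.2,-2.1,0,0,0,0,1],[0,0,0,0,0,0,1],[0,0,0,0,0,0,1]]}}

```text
time: 9.8
tool_pos: [0.5296, 0.1145, 0.2203]
tool_rot: [0.0, 1.0, 0.002, -0.0]
contact_force: [0.1, -0.3, -0.0]
gripper_width: 0.999
grasp_force: 0.0
```

Request:
{"op": "move_arm", "data": {"rows": [[-0.1,0,2,0,0,0,1],[0,0,2.5,0,0,0,1],[0,0,2.5,0,0,0,1],[0,0,1.7,0,0,0,1],[0,0,0,0,0,0,1],[0,0,0,0,0,0,1],[0,0,0,0,0,0,0.5],[0,0,0,0,0,0,0.2],[0,0,0,0,0,0,0],[0,0,0,0,0,0,-0.3],[0,0,0,0,0,0,-1],[0,0,0,0,0,0,-1],[0,0,0,0,0,0,-1],[0,0,0,0,0,0,-1],[0,0,0,0,0,0,-1]]}}

```text
time: 11.05
tool_pos: [0.5295, 0.1138, 0.1343]
tool_rot: [-0.0, 1.0, 0.001, 0.001]
contact_force: [-0.2, -0.1, 5.7]
gripper_width: 0.363
grasp_force: 59.3
```

Request:
{"op": "move_arm", "data": {"rows": [[0,0,-1.5,0,0,0,-1],[0,0,-2,0,0,0,-1],[0,0,-2.5,0,0,0,-1],[0,0,-2.5,0,0,0,-1],[0,0,-2.5,0,0,0,-1],[0,0,-1.5,0,0,0,-1],[1.5,-1.5,0,0,0,0,-1],[2,-2,0,0,0,0,-1],[2,-2,0,0,0,0,-1],[1.5,-1.5,0,0,0,0,-1],[1.2,-1.5,0,0,0,0,-1],[0,0,0,0,0,0,-1],[0,0,0,0,0,0,-1]]}}

```text
time: 12.13
tool_pos: [0.6102, 0.1994, 0.2566]
tool_rot: [0.0, 1.0, 0.002, -0.001]
contact_force: [-0.1, -0.4, -0.6]
gripper_width: 0.362
grasp_force: 59.6
```

```bash
python3 - <<'E'
from plant import manip
from h import *
print(manip.state()["tool_pos"],manip.state()["gripper_width"])
for z in (.066,.13,.145,.15):print(z,proj("side",[.6105,.199,z]),proj("top",[.6105,.199,z]))
s=manip.grab_frame("side")["img"][100:300,190:390];t=manip.grab_frame("top")["img"][150:350,150:350]
cv2.imwrite("pics/g3.png",np.hstack([cv2.resize(i,(400,400),interpolation=cv2.INTER_CUBIC) for i in(s,t)]))
E
```

```text
[0.61017804 0.19938804 0.25656925] 0.3622925272214147
0.066 [241.71213399 259.3028727 ] [215.84456312 185.39132709]
0.13 [239.77301143 231.12864384] [208.63512728 177.3058928 ]
0.145 [239.30254957 224.29312935] [206.81222186 175.26149123]
0.15 [239.14432989 221.99429715] [206.19239992 174.56635646]
```

View pics/g3.png

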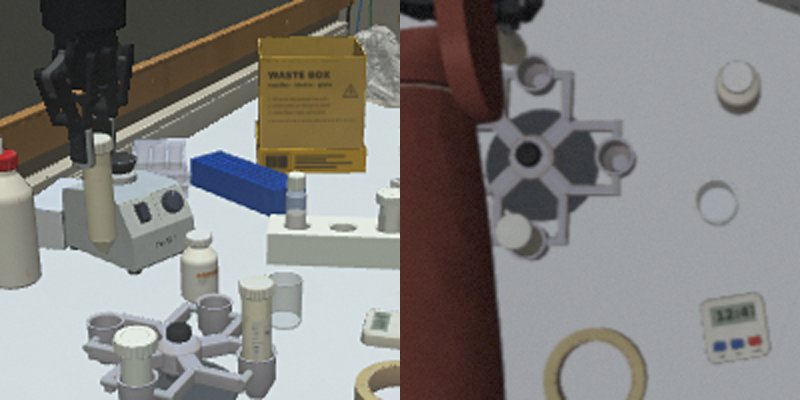

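The narrow tube stands in the rack's far hole and the tall one hangs with its tip at about (100,248) in the crop. The empty buckets are now visible at (535,75) and (616,157), so I'll measure them enlarged.

```bash
python3 - <<'E'
from plant import manip
from h import *
s=manip.grab_frame("side")["img"][250:310,225:315];t=manip.grab_frame("top")["img"][170:250,195:275]
cv2.imwrite("pics/b_s.png",np.vstack([cv2.resize(s,None,fx=4,fy=4,interpolation=cv2.INTER_CUBIC),np.pad(cv2.resize(t,None,fx=4,fy=4,interpolation=cv2.INTER_CUBIC),((0,0),(0,40),(0,0)))]))
E
```

```text
(no output)
```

View pics/b_s.png

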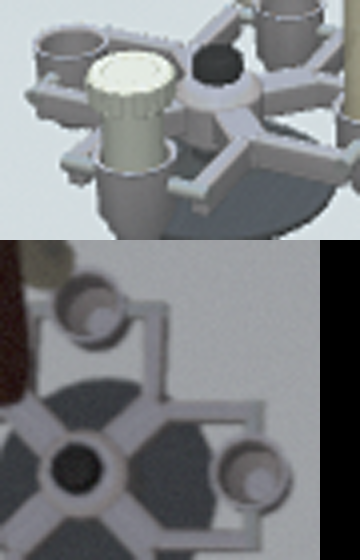

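```bash
python3 - <<'E'
from h import *
print(tri((216.9,186.4),(242.1,260.9)),atz("top",(216.9,186.4),.066),"R",atz("top",(257.4,227.6),.066))
print("hub",atz("top",(195+77.5/4-.5,170+(467-240+.5)/4-.5),.077))
E
```

```text
[0.60991586 0.19791883 0.06169747] [0.6084658  0.19675765 0.066     ] R [0.52629437 0.11150785 0.066     ]
hub [0.52504445 0.19596608 0.077     ]
```

Request:
{"op": "move_arm", "data": {"rows": [[0,0.15,1.5,0,0,0,-1],[0,0,2,0,0,0,-1],[0,0,2,0,0,0,-1],[0,0,1.5,0,0,0,-1],[0,0,1,0,0,0,-1],[0,0,1,0,0,0,-1],[0,0,0.5,0,0,0,-1],[0,0,0,0,0,0,-1],[0,0,0,0,0,0,-1]]}}

```text
time: 13.08
tool_pos: [0.611, 0.1975, 0.1639]
tool_rot: [0.0, 1.0, 0.001, 0.0]
contact_force: [0.1, -0.6, 0.3]
gripper_width: 0.361
grasp_force: 59.6
```

Request:
{"op": "move_arm", "data": {"rows": [[0,0,0.6,0,0,0,-1],[0,0,0.6,0,0,0,-1],[0,0,0.5,0,0,0,-1],[0,0,0.4,0,0,0,-1],[0,0,0,0,0,0,-1],[0,0,0,0,0,0,-1]]}}

```text
time: 13.58
tool_pos: [0.6101, 0.1979, 0.1412]
tool_rot: [-0.0, 1.0, 0.001, -0.001]
contact_force: [0.9, 3.5, -3.7]
gripper_width: 0.363
grasp_force: 59.6
```

Request:
{"op": "move_arm", "data": {"rows": [[0,0,0.3,0,0,0,-1],[0,0,0.2,0,0,0,-1],[0,0,0,0,0,0,-1],[0,0,0,0,0,0,-1]]}}

```text
time: 13.92
tool_pos: [0.6107, 0.1978, 0.1375]
tool_rot: [-0.0, 1.0, 0.001, 0.0]
contact_force: [1.4, 4.6, 0.8]
gripper_width: 0.362
grasp_force: 60.0
```

Request:
{"op": "move_arm", "data": {"rows": [[0,0,0,0,0,0,-0.1],[0,0,0,0,0,0,0],[0,0,0,0,0,0,0.2],[0,0,0,0,0,0,0.5],[0,0,0,0,0,0,1],[0,0,0,0,0,0,1],[0,0,0,0,0,0,1]]}}

```text
time: 14.5
tool_pos: [0.6106, 0.1973, 0.1372]
tool_rot: [0.0, 1.0, 0.001, -0.0]
contact_force: [1.0, 0.5, -0.6]
gripper_width: 1.002
grasp_force: 0.0
```

Request:
{"op": "move_arm", "data": {"rows": [[0,0,-2,0,0,0,1],[0,0,-3,0,0,0,1],[0,0,-3,0,0,0,1],[-0.6,3,0,0,0,0,1],[-1.2,3,0,0,0,0,1],[-1.4,3,0,0,0,0,1],[-1.4,3,0,0,0,0,1],[-1.4,3,0,0,0,0,1],[-1.4,3,0,0,0,0,1],[-1.4,3,0,0,0,0,1],[-1.4,3,0,0,0,0,1],[-1.4,3,0,0,0,0,1],[-1.4,3,0,0,0,0,1],[-1.4,3,0,0,0,0,1],[-1.4,3,0,0,0,0,1],[-1.4,3,0,0,0,0,1],[-1.0,2.4,0,0,0,0,1],[0,0,0,0,0,0,1],[0,0,0,0,0,0,1]]}}

```text
time: 16.08
tool_pos: [0.429, -0.2178, 0.2174]
tool_rot: [-0.0, 1.0, -0.0, 0.0]
contact_force: [1.0, 0.2, -0.1]
gripper_width: 1.0
grasp_force: 0.0
```

```bash
python3 - <<'E'
from plant import manip
from h import *
s=manip.grab_frame("side")["img"][140:320,215:425]
cv2.imwrite("pics/g4.png",cv2.resize(s,None,fx=3,fy=3,interpolation=cv2.INTER_CUBIC))
E
```

```text
(no output)
```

View pics/g4.png

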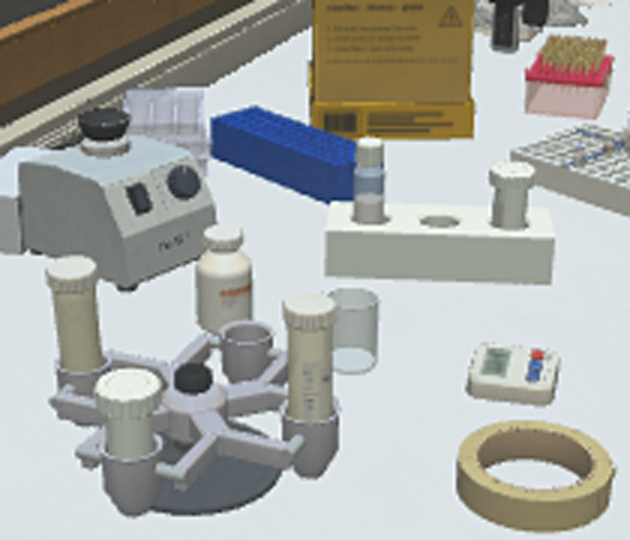

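Tall 1 is seated in the far bucket, leaning slightly with its cap at (71,268). The narrow tube stands in the rack, and the remaining short's cap is at (511,172). Now the rack short.

Request:
{"op": "move_arm", "data": {"rows": [[-0.1,0,2,0,0,0,1],[0,0,3,0,0,0,1],[0,0,3,0,0,0,1],[0,0,3,0,0,0,1],[0,0,1.7,0,0,0,1],[0,0,0,0,0,0,1],[0,0,0,0,0,0,1],[0,0,0,0,0,0,0.5],[0,0,0,0,0,0,0.2],[0,0,0,0,0,0,0],[0,0,0,0,0,0,-0.3],[0,0,0,0,0,0,-1],[0,0,0,0,0,0,-1],[0,0,0,0,0,0,-1],[0,0,0,0,0,0,-1],[0,0,0,0,0,0,-1]]}}

```text
time: 17.47
tool_pos: [0.4295, -0.2176, 0.0921]
tool_rot: [0.001, 1.0, 0.001, 0.001]
contact_force: [0.2, 0.5, 6.1]
gripper_width: 0.437
grasp_force: 59.7
```

Request:
{"op": "move_arm", "data": {"rows": [[0,0,-1.5,0,0,0,-1],[0,0,-2.5,0,0,0,-1],[0,0,-3,0,0,0,-1],[0,0,-3,0,0,0,-1],[0,0,-2,0,0,0,-1],[0.7,-2,0,0,0,0,-1],[0.8,-2.5,0,0,0,0,-1],[0.8,-2.5,0,0,0,0,-1],[0.8,-2.5,0,0,0,0,-1],[0.8,-2.5,0,0,0,0,-1],[0.8,-2.5,0,0,0,0,-1],[0.8,-2.5,0,0,0,0,-1],[0.8,-2.5,0,0,0,0,-1],[0.8,-2.5,0,0,0,0,-1],[0.7,-2.5,0,0,0,0,-1],[0.7,-2.5,0,0,0,0,-1],[0.7,-2.5,0,0,0,0,-1],[0.7,-2,0,0,0,0,-1],[0,-1.5,0,0,0,0,-1],[0,0,0,0,0,0,-1]]}}

```text
time: 19.13
tool_pos: [0.5266, 0.1155, 0.21]
tool_rot: [-0.0, 1.0, 0.002, -0.0]
contact_force: [0.4, -0.0, -0.3]
gripper_width: 0.436
grasp_force: 60.3
```

Request:
{"op": "move_arm", "data": {"rows": [[0,0,0,0,0,0,-1]]}}

```text
time: 19.22
tool_pos: [0.5266, 0.1136, 0.21]
tool_rot: [0.0, 1.0, 0.002, -0.0]
contact_force: [0.1, 0.1, 0.4]
gripper_width: 0.439
grasp_force: 60.3
```

```bash
python3 - <<'E'
from plant import manip
from h import *
p=manip.state()["tool_pos"];print(p)
z=p[2]-.0921+.008
print("expected tip",z,"axis projects",proj("side",[.5265,.1115,z]),"per cm x",proj("side",[.5365,.1115,z]))
s=manip.grab_frame("side")["img"][140:320,215:425]
cv2.imwrite("pics/g5.png",cv2.resize(s,None,fx=3,fy=3,interpolation=cv2.INTER_CUBIC))
E
```

```text
[0.52655419 0.11359427 0.20999295]
expected tip 0.12589295445484566 axis projects [296.35733567 224.07865221] per cm x [292.09309638 223.29842743]
```

View pics/g5.png

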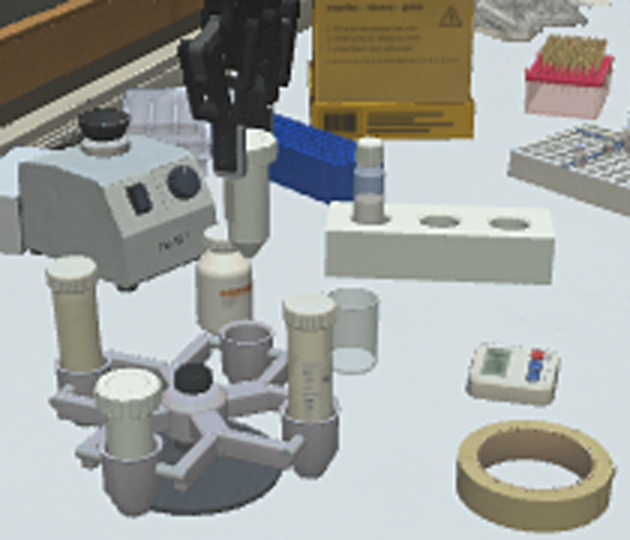

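The tube hangs upright with its tip at (247,255), above the empty bucket mouth at (246,337). I'll lower it.

Request:
{"op": "move_arm", "data": {"rows": [[0.15,0.1,1.5,0,0,0,-1],[0,0,1.5,0,0,0,-1],[0,0,1.5,0,0,0,-1],[0,0,1,0,0,0,-1],[0,0,1,0,0,0,-1],[0,0,0.8,0,0,0,-1],[0,0,0.7,0,0,0,-1],[0,0,0.7,0,0,0,-1],[0,0,0.6,0,0,0,-1],[0,0,0.4,0,0,0,-1],[0,0,0,0,0,0,-1],[0,0,0,0,0,0,-1]]}}

```text
time: 20.27
tool_pos: [0.5283, 0.1125, 0.1132]
tool_rot: [-0.0, 1.0, 0.001, 0.0]
contact_force: [1.5, 1.2, -1.5]
gripper_width: 0.438
grasp_force: 60.3
```

Request:
{"op": "move_arm", "data": {"rows": [[0,0,0.3,0,0,0,-1],[0,0,0.2,0,0,0,-1],[0,0,0,0,0,0,-1],[0,0,0,0,0,0,-0.1],[0,0,0,0,0,0,0.1],[0,0,0,0,0,0,0.4],[0,0,0,0,0,0,1],[0,0,0,0,0,0,1],[0,0,0,0,0,0,1]]}}

```text
time: 21.02
tool_pos: [0.5283, 0.1121, 0.1083]
tool_rot: [0.0, 1.0, 0.001, -0.0]
contact_force: [0.6, 0.5, -0.4]
gripper_width: 0.997
grasp_force: 0.0
```

Request:
{"op": "move_arm", "data": {"rows": [[0,0,-2,0,0,0,1],[0,0,-3,0,0,0,1],[0,0,-3,0,0,0,1],[0,0,-3,0,0,0,1],[0,3,0,0,0,0,1],[-0.5,3,0,0,0,0,1],[-0.5,3,0,0,0,0,1],[-0.5,3,0,0,0,0,1],[-0.5,3,0,0,0,0,1],[-0.5,3,0,0,0,0,1],[-0.5,3,0,0,0,0,1],[-0.5,3,0,0,0,0,1],[-0.5,3,0,0,0,0,1],[-0.5,3,0,0,0,0,1],[0,3,0,0,0,0,1],[0,3,0,0,0,0,1],[0,3,0,0,0,0,1],[0,3,0,0,0,0,1],[0,0,0,0,0,0,1],[0,0,0,0,0,0,1]]}}

```text
time: 22.68
tool_pos: [0.4838, -0.309, 0.2181]
tool_rot: [-0.0, 1.0, -0.0, -0.0]
contact_force: [-0.1, -0.1, -0.5]
gripper_width: 1.002
grasp_force: 0.0
```

```bash
python3 - <<'E'
from plant import manip
from h import *
s=manip.grab_frame("side")["img"][180:310,225:365];t=manip.grab_frame("top")["img"][165:295,145:285]
a=[cv2.resize(i,(400,371),interpolation=cv2.INTER_CUBIC) for i in(s,t)]
cv2.imwrite("pics/fin.png",np.hstack(a))
E
```

```text
(no output)
```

View pics/fin.png

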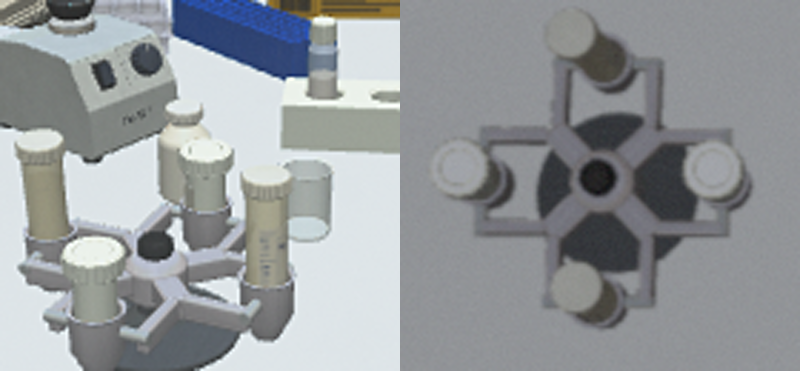

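```bash
python3 - <<'E'
from h import *
print("tallN",tri((204.2,176.2),(238.3,228.7)),"shortR",tri((254.6,223.5),(297.1,231.5)))
E
```

```text
tallN [0.60996802 0.2053146  0.13818238] shortR [0.52647441 0.11077627 0.10868623]
```

Both moved tubes' cap heights are within 2 mm of what seated tubes must show (0.138 against 0.140, 0.109 against 0.110). The final picture shows tall facing tall, short facing short, and the narrow tube upright in the rack.

```bash
python3 -c "
from plant import manip
print(manip.job_done())"
```

```text
the job is handed in; nothing more can be done
None
```

I handed the job in after about 23 s of robot time: the two tall tubes face each other, the two short tubes face each other, all four are seated in their buckets, the narrow-cap tube stands upright in the rack's far hole, and the bottle and beaker were not touched.

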